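# Lock the flushing wand into the spring-return bayonet port and hold it

### The job

Pull the square-handled flushing wand up out of its pot, push it down into the slotted bayonet port so that its cross pin goes below the collar, and twist it clockwise (seen from above) about a quarter turn against the spring until it stops. The port springs back if let go, so finish with the gripper still holding the wand pressed in and turned home. Leave the round-knobbed plug in its pot and the other things where they stand.

Things in the scene. Friction and masses are not known exactly. Their poses are not given: they have to be found in the camera images.
- wand: Flushing wand, 130 mm long, 0.12 kg, upright in its pot. Origin: centre of its lower tip, z up its axis. Steel shank 14 mm thick up to z=45 mm, its nose tapered over the lowest 5 mm to 8 mm; round flange, 42 mm across, from z=45 to 50 mm; square handle above. In the pot the flange rests on the rim with the tip 10 mm above the worktop; its heading varies.
- wand_handle (a point): Point on the wand's axis in the middle of its grey square handle, 95 mm above the tip. The handle is 18 x 18 mm, sides along the wand's x and y, from 50 to 130 mm above the tip; grip it across two parallel sides.
- wand_pin (a point): Centre of the wand's cross pin, 8 mm above the tip: a round pin 6 mm thick (from 5 to 11 mm above the tip) through the shank along the wand's x axis, 28 mm from end to end, alike on both sides, so a half turn makes no difference.
- port: Bayonet port, fixed to the worktop: white housing 116 x 84 mm (long side along its x), 34 mm high, with a square steel collar 48 x 48 mm on top, from z=34 to 60 mm. Origin: centre of its underside, z up, on the axis of the collar's hole. Below the collar is a hollow chamber in which the pin can turn, but only with the wand's tip below z=23 mm in this frame (flange under 8 mm above the collar).
- port_mouth (a point): Centre of the collar's hole at its top face, 60 mm above the worktop. The hole is 18 x 18 mm square with a slot to either side along the port's x axis, 10 mm wide and 33 mm from end to end, through all 26 mm of the collar; the wand's pin passes when the wand's x axis is parallel to the port's x axis, either way round.
- plunger (a joint): Spring plunger in the port, pushed down by the wand's nose: 0 = up (tip at z=30 mm in the port's frame, pin still in the slots), 0.012 m = at its stop (tip at z=18 mm, flange 3 mm above the collar). It pushes back with 3 N at 0 and 11.4 N at the stop; the pin is below the collar, free to turn, from 0.007 m on.
- turn_ring (a joint): Spring ring in the chamber, carried round clockwise (from above) by the pin: 0 = at rest, 1.25 rad = at its stop. The wand turns about 0.2 rad before its pin meets the ring, so it stops at about 1.45 rad (83 degrees) of wand turn. It turns back with 0.024 N m at 0 and 0.124 N m at the stop; no catch: let go, it turns most of the way back.
- wand_pot: The steel pot that the wand stands in, fixed: upright tube of 42 mm outside and 32 mm inside diameter, 55 mm high, with a round foot of 68 mm; origin: centre of its underside. An identical pot holds the plug.
- plug: Bystander: plug standing in the second, identical pot; the same 42 mm flange and shank as the wand but no cross pin and, instead of the square handle, a round mushroom knob of 34 mm diameter, its top 80 mm above the tip. Origin: centre of its tip, 10 mm above the worktop.
- dappen_1: Bystander: small translucent dappen dish, 37 mm wide, 26 mm high; origin: centre of its underside.
- plaster_model: Bystander: plaster model of a jaw, 48 x 60 x 29 mm; origin: centre of its underside.
- indicator_tape: Bystander: roll of tape lying flat, 69 mm wide, 20 mm high; origin: centre of its underside.
Not all that is in view belongs to the job. Leave any orange look-alike of the wand_pot alone.

How it is judged:
By the outcome, as a careful person would: the job done as asked, in the order asked, and still so for the second after the job is handed in, while the arm keeps its last pose, push and grip.
It also fails if it takes over 45 s, if anything falls off the work surface, if the arm or the gripper's body presses on something with over 40 N, if the wrist force passes 120 N, or if a joint passes its speed limit or range.

### The arm

A 6-joint arm with a two-finger parallel gripper is mounted at the origin on a cart in front of the work surface, level with it; the furniture and walls round the work are solid. World frame = base frame: x ahead of the robot, y to its left, z up, the work surface at z = 0. Lengths are in m, angles in rad, forces in N, time in s.
With the tool pointing down it reaches from about 0.275 to 0.875 m from the base axis. Payload 12.5 kg.
Tool frame: the origin (TCP) lies midway between the tips of the shut fingers; the grasp point (between the pads) lies 19 mm behind it (bot.hold_point_z is the distance from the TCP to the grasp point, in m); z points along the fingers, y is the line along which they close (so a half turn about z gives the same grasp; the last joint's range is limited). The gripper opens to 85 mm and grips with 20 to 120 N. Pads are 22 mm wide; open, the fingers measure 114 mm over their backs; the gripper's body (76 mm by 85 mm) begins 54 mm behind the grasp point. The pads swing forward as they close: fully open they stand 13 mm farther back than shut.
Start: joints at [-1.335, 0.351, 1.652, -0, 1.139, -0.085], TCP at [0.173, -0.522, 0.231] pointing down, gripper open.
Joint ranges: [-2.75, 2.75], [-0.79, 2.1], [0.01, 2.65], [-1.57, 4.71], [0.07, 3.14], [-2.87, 2.87]. Speed limits (rad/s): [2.22, 2.22, 2.79, 3.14, 3.14, 3.14].

### API

Orientations are given as a unit quaternion [x, y, z, w].
In Python, from station import bot, viewer gives the robot as it stands.
- The arm moves only by the tool send_rows, never from a script. Its arguments are lists of equal length, an entry for each row: "xyz": the shift along the tool's x, y, z in cm, a list of three; "angular": the turn, a rotation vector about the tool's x, y, z in degrees, a list of three; "hand": the opening, from 0 (shut) to 1 (fully open). In form: {"xyz": [[dx, dy, dz], ...], "angular": [[rx, ry, rz], ...], "hand": [hand, ...]}. A call has exactly 8 rows; each row is the pose to reach, as a shift and turn from the pose commanded when the call began, along the tool's axes at that moment; what a row does not reach only later rows make up. A row lasts 1/10 s, in which the tool goes at most 50 mm and 8.59 degrees, less where a joint would pass 70% of its speed; a pose out of reach is approached as far as the arm can. A call with a gripper value outside its range is refused whole. The fingers move at their own pace and stop on an object; the grip force is fixed at half the most. Time passes only in rows, so rows that repeat a pose let the fingers close, or fill a call up. It gives the time, the measured TCP pose, the force, the opening and the grip force at its end, in the units of the state.
- bot.sense(): the state, without advancing time (a new reading comes with each control period).
- viewer.grab_frame(name): name is "scene" or "top" or "wrist"; returns the picture (384x512x3 uint8, blue, green, red); there is no depth.
- viewer.calibration(name): a dict with "intrinsics" (3x3 intrinsics, pixels), "k1" (the pictures are not rectified: a ray, as slopes to the right and down, at radius r is drawn at 1 + k1 r^2 times it, then the intrinsics apply), "world_to_cam" (4x4, takes a point from world to camera coordinates); the wrist camera has in their place "mount" (4x4, takes a point from camera to tool coordinates, whose origin is the TCP and whose axes are the flange's). Camera axes: x right, y up, looking along -z (the intrinsics and any distortion apply to the point x, -y, -z); pixel columns grow to the right and rows downward; lengths in m; the calibration is good to about 2 mm. A picture is of the moment at which its call begins: read the wrist's pose just before it. calibration takes no time and is no camera call.
- bot.hand_in(): hands the job in; it is judged then, once.
The state is a dict: "time": time; "joint_positions": joint angles; "dq": joint speeds; "effort": joint torques, N m; "tool_pos": TCP position; "tool_rot": TCP orientation; "force": force on the tool from outside, world axes, zero at the start; "torque": the same for the moment, N m; "finger_gap": finger opening in m; "grasp_force": force on a finger pad.
Only numpy, scipy, OpenCV 4.12 (cv2) and the standard library are available. Lean on these libraries where they do the work, as an engineer would, in place of code of your own. Each camera call takes 0.05 s, during which the arm holds its last target. There are 200 camera calls.

## Working session

There is one attempt and no reset: what is moved stays moved. The work goes in short steps, Python scripts to look and compute and a tool call to move; the robot and the scene stay as the last step left them, time stands still between calls to the robot, and variables do not carry over. Pictures are saved under pics/ and viewed, at most 10 in all, crops included, and the job is handed in when it is done.

Besides the shell and the picture viewer there is one more tool, called in YAML: its name, and indented under it one key for each argument. send_rows: Moves the arm, as the interface text tells. Its arguments: {"type":"object","properties":{"xyz":{"type":"array","items":{"type":"array","items":{"type":"number"}}},"angular":{"type":"array","items":{"type":"array","items":{"type":"number"}}},"hand":{"type":"array","items":{"type":"number"}}},"required":["xyz","angular","hand"]}

```bash
mkdir -p pics && cat > h.py <<'E'
import numpy as np,cv2
from scipy.spatial.transform import Rotation as R
from station import bot,viewer
def cam(name,s=None):
    c=viewer.calibration(name);K=np.array(c["intrinsics"]);k1=c["k1"]
    if "world_to_cam" in c: T=np.linalg.inv(np.array(c["world_to_cam"]))
    else:
        s=s or bot.sense();W=np.eye(4);W[:3,:3]=R.from_quat(s["tool_rot"]).as_matrix();W[:3,3]=s["tool_pos"];T=W@np.array(c["mount"])
    return K,k1,T
def ray(c,u,v):
    K,k1,T=c
    p=cv2.undistortPoints(np.array([[[u,v]]],float),K,np.array([k1,0,0,0,0.]))[0,0]
    # model: drawn = (1+k1 r^2)*ray : same as OpenCV
    d=T[:3,:3]@np.array([p[0],-p[1],-1]);return T[:3,3],d
def atz(c,u,v,z):
    o,d=ray(c,u,v);return o+d*(z-o[2])/d[2]
def proj(c,P):
    K,k1,T=c;q=np.linalg.inv(T)@np.append(P,1);x=q[0]/-q[2];y=-q[1]/-q[2];f=1+k1*(x*x+y*y)
    return K[:2,:2]@np.array([x*f,y*f])+K[:2,2]
E
python3 - <<'E'
from h import *
s=bot.sense();print({k:np.round(v,3) for k,v in s.items()},bot.hold_point_z)
a=viewer.grab_frame("top");b=viewer.grab_frame("scene")
cv2.imwrite("pics/top.png",a);cv2.imwrite("pics/scene.png",b)
cv2.imwrite("pics/a.png",cv2.resize(a,(780,585),interpolation=cv2.INTER_CUBIC));cv2.imwrite("pics/b.png",cv2.resize(b,(780,585)))
for n in("top","scene"):
    c=cam(n);print(n,c[2].round(3).tolist(),c[0].round(1).tolist(),c[1])
E
```

```text
{'time': np.float64(0.0), 'joint_positions': array([-1.335,  0.351,  1.652,  0.   ,  1.139, -0.085]), 'dq': array([ 0.001,  0.001,  0.001, -0.   ,  0.001,  0.001]), 'effort': array([-0.000e+00, -5.061e+01, -2.914e+01, -0.000e+00,  5.000e-03,
        0.000e+00]), 'tool_pos': array([ 0.173, -0.522,  0.231]), 'tool_rot': array([ 0.987,  0.16 , -0.   , -0.001]), 'force': array([-0.093, -0.04 ,  0.174]), 'torque': array([-0.007, -0.008, -0.052]), 'grasp_force': np.float64(0.0), 'finger_gap': np.float64(0.086)} 0.0187
top [[0.016, 0.998, -0.063, 0.493], [-1.0, 0.016, -0.002, -0.003], [-0.001, 0.063, 0.998, 1.35], [0.0, 0.0, 0.0, 1.0]] [[482.8, 0.0, 251.9], [0.0, 482.8, 195.2], [0.0, 0.0, 1.0]] -0.19655766503472616
scene [[-0.722, 0.544, -0.428, 0.192], [-0.692, -0.556, 0.461, 0.386], [0.013, 0.629, 0.777, 0.756], [0.0, 0.0, 0.0, 1.0]] [[369.1, 0.0, 256.3], [0.0, 369.1, 190.1], [0.0, 0.0, 1.0]] 0.03609140393869772
```

View pics/a.png

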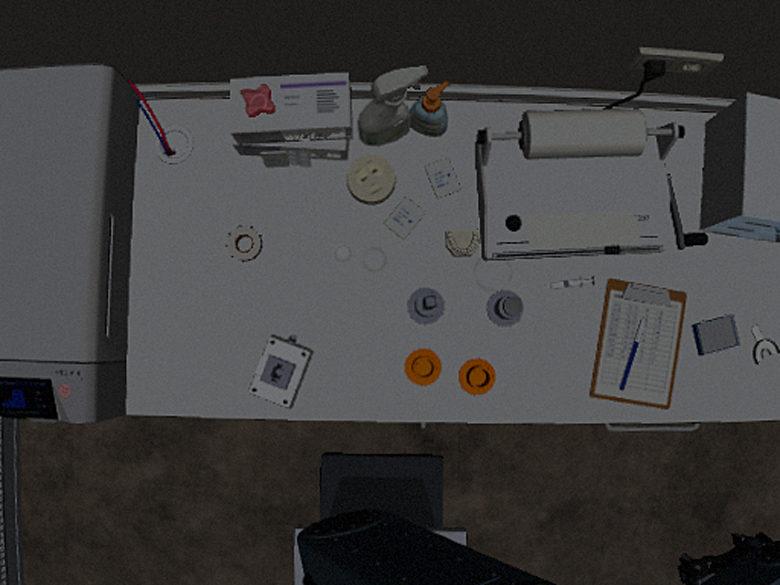

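View pics/b.png

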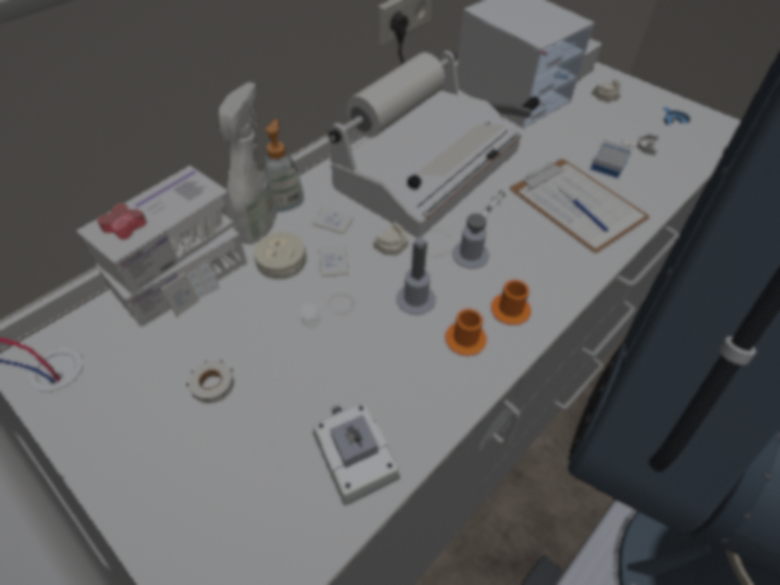

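The top view shows the wand at about (426,303)/1.523, the port collar at (279,371)/1.523, the plug at (505,307) and the orange pots at (422,367) and (477,377). I'll enlarge the port and the wand.

```bash
python3 - <<'E'
from h import *
a=cv2.imread("pics/top.png");c=cam("top")
def crop(x,y,w=50,h=50): return cv2.resize(cv2.convertScaleAbs(a[y:y+h,x:x+w],alpha=1.8),(400,400),interpolation=cv2.INTER_CUBIC)
cv2.imwrite("pics/c.png",np.hstack([crop(158,216,54,54),crop(255,178)]))
for n,u,v,z in [("port",279,371,.06),("wandtop",430,300,.14),("pot",426,305,.03),("o1",422,367,.03),("o2",477,377,.03),("plug",508,305,.09),("tape",244,243,.02)]:
    print(n,atz(c,u/1.5234,v/1.5234,z).round(3))
E
```

```text
port [0.442 0.181 0.06 ]
wandtop [ 0.567 -0.077  0.14 ]
pot [ 0.564 -0.077  0.03 ]
o1 [ 0.453 -0.071  0.03 ]
o2 [ 0.436 -0.17   0.03 ]
plug [ 0.563 -0.215  0.09 ]
tape [0.673 0.258 0.02 ]
```

View pics/c.png

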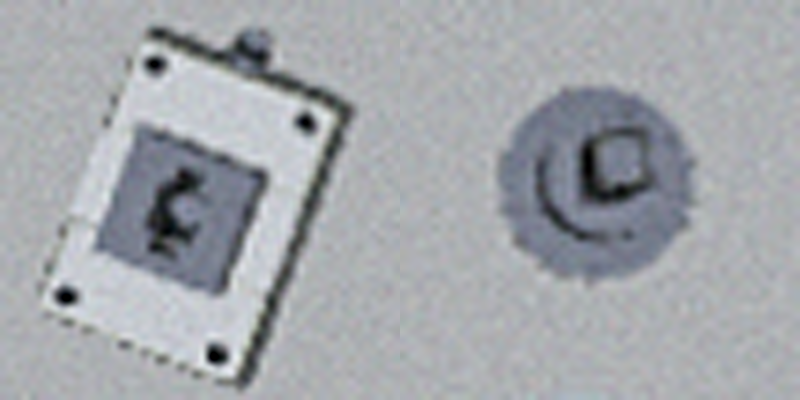

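The crop shows the port's bolts at (155,65), (305,122), (65,295) and (216,355), and its collar centred near (182,210). The handle's top face is centred near (624,162), turned roughly 12°.

```bash
python3 - <<'E'
from h import *
c=cam("top")
P=lambda x,y,z:atz(c,158+(x+.5)/7.407-.5,216+(y+.5)/7.407-.5,z)
b=[P(*q,.034) for q in[(155,65),(305,122),(65,295),(216,355)]]
k=[P(*q,.06) for q in[(140,125),(268,178),(222,295),(97,243)]]
print("bolts c",np.mean(b,0),"collar c",np.mean(k,0))
ang=lambda v:np.degrees(np.arctan2(v[1],v[0]))
print(ang(b[0]-b[2]),ang(b[1]-b[3]),ang(b[0]-b[1])-90,"collar",ang(k[0]-k[3]),ang(k[1]-k[2]),ang(k[0]-k[1])-90, [np.linalg.norm(k[i]-k[i-1]) for i in range(4)])
W=lambda x,y,z=.14:atz(c,255+(x-400+.5)/8-.5,178+(y+.5)/8-.5,z)
w=[W(*q) for q in[(595,137),(646,127),(656,186),(606,198)]]
print("wand",np.mean(w,0),ang(w[0]-w[3]),ang(w[1]-w[2]),ang(w[0]-w[1])-90,[np.linalg.norm(w[i]-w[i-1]) for i in range(4)])
s=bot.sense();M=R.from_quat(s["tool_rot"]).as_matrix();print("tool x,y yaw",ang(M[:,0]),ang(M[:,1]))
d=np.array([.567,-.078,.25])-s["tool_pos"];print("shift tool",M.T@d*100)
print(viewer.calibration("wrist"))
E
```

```text
bolts c [0.44056803 0.18677238 0.034     ] collar c [0.44124561 0.18425086 0.06      ]
-20.395464092349272 -19.926206341524402 -19.515047403992227 collar -19.03741396294064 -20.486890358382166 -21.12445667193863 [np.float64(0.0455286278764795), np.float64(0.0504018437829333), np.float64(0.0454746300537379), np.float64(0.049249816980097186)]
wand [ 0.56470712 -0.07832134  0.14      ] 10.964518912403287 10.317610353339784 12.03254688000321 [np.float64(0.01948388016787824), np.float64(0.016368839622192186), np.float64(0.018821043412496616), np.float64(0.0161825441185934)]
tool x,y yaw 18.376396155805207 -71.62359808287867
shift tool [ 51.34168008 -29.69547274  -1.88314337]
{'intrinsics': array([[269.94503618,   0.        , 254.66412925],
       [  0.        , 269.94503618, 193.7888177 ],
       [  0.        ,   0.        ,   1.        ]]), 'k1': -0.05426711195472268, 'mount': array([[ 8.60769681e-04,  9.46126948e-01,  3.23794776e-01,
         8.38343122e-02],
       [ 9.99999615e-01, -8.69775410e-04, -1.16899339e-04,
        -7.65833522e-04],
       [ 1.71027120e-04,  3.23794752e-01, -9.46127333e-01,
        -1.40667296e-01],
       [ 0.00000000e+00,  0.00000000e+00,  0.00000000e+00,
         1.00000000e+00]])}
```

send_rows:
  xyz:
    - [3.2,-1.9,0]
    - [6.4,-3.7,0]
    - [9.6,-5.6,0.2]
    - [12.8,-7.5,0.3]
    - [16,-9.3,0.4]
    - [19.2,-11.2,0.5]
    - [22.4,-13,0.5]
    - [25.6,-14.9,0.5]
  angular:
    - [0,0,-5.2]
    - [0,0,-10.3]
    - [0,0,-15.5]
    - [0,0,-20.6]
    - [0,0,-25.8]
    - [0,0,-31]
    - [0,0,-36.1]
    - [0,0,-41.3]
  hand: [1,1,1,1,1,1,1,1]

```text
time: 0.9
tool_pos: [0.3701, -0.2985, 0.2261]
tool_rot: [0.867, 0.499, -0.0, -0.0]
force: [1.3, -0.5, -0.1]
finger_gap: 0.0848
grasp_force: 0.0
```

send_rows:
  xyz:
    - [4.2,0.8,0]
    - [8.4,1.6,0]
    - [12.6,2.5,0]
    - [16.8,3.3,0]
    - [21,4.1,0.2]
    - [25.2,5,0.3]
    - [29,5.7,0.5]
    - [29,5.7,0.5]
  angular:
    - [0,0,-6]
    - [0,0,-12]
    - [0,0,-18]
    - [0,0,-24]
    - [0,0,-30]
    - [0,0,-36]
    - [0,0,-41.3]
    - [0,0,-41.3]
  hand: [1,1,1,1,1,1,1,1]

```text
time: 1.7
tool_pos: [0.5667, -0.0751, 0.2205]
tool_rot: [0.634, 0.774, 0.0, -0.0]
force: [-0.4, -0.8, -0.4]
finger_gap: 0.0856
grasp_force: 0.0
```

```bash
python3 - <<'E'
from h import *
s=bot.sense();M=R.from_quat(s["tool_rot"]).as_matrix();print(s["time"],s["tool_pos"],M.round(3),s["force"])
c=cam("wrist",s);a=viewer.grab_frame("wrist");cv2.imwrite("pics/w1.png",a)
u=proj(c,np.array([.565,-.078,.14]));print("expected top",u)
x,y=[int(min(max(q-60,0),l)) for q,l in zip(u,(392,264))];print(x,y)
cv2.imwrite("pics/d.png",cv2.resize(a[y:y+120,x:x+120],(600,600),interpolation=cv2.INTER_CUBIC))
E
```

```text
1.7 [ 0.5667235  -0.07510766  0.220489  ] [[-0.197  0.98  -0.   ]
 [ 0.98   0.197  0.001]
 [ 0.001 -0.    -1.   ]] [-0.35044416 -0.79907353 -0.42821805]
expected top [251.71576052 205.82689778]
191 145
```

View pics/d.png

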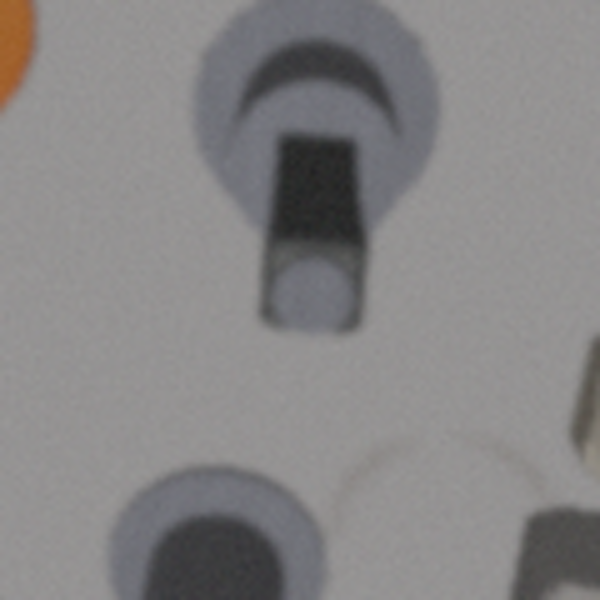

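Handle top's centre is at crop (314,286), i.e. pixel (253.4,201.8), a few degrees off the tool axes. The pads will square that up.

```bash
python3 - <<'E'
from h import *
s=bot.sense();M=R.from_quat(s["tool_rot"]).as_matrix();c=cam("wrist",s)
p=atz(c,253.4,201.8,.14);print(p)
print(M.T@(np.append(p[:2],.105-bot.hold_point_z)-s["tool_pos"])*100)
q=[atz(c,191+x/5-.4,145+y/5-.4,.14) for x,y in[(270,240),(365,242),(360,332),(264,324)]];print(np.mean(q,0),[(M.T@(q[i]-q[i-1])*1e3).round(1) for i in range(4)])
E
```

```text
[ 0.56443904 -0.07564028  0.14      ]
[ 0.11785125 -0.07106282 13.42338109]
[ 0.56453107 -0.07543066  0.14      ] [array([15.7,  1.2,  0. ]), array([-0.3, 16.4, -0. ]), array([-16.8,  -0.7,  -0. ]), array([  1.5, -17. ,   0. ])]
```

send_rows:
  xyz:
    - [0.15,0.05,2]
    - [0.15,0.05,4.5]
    - [0.15,0.05,7]
    - [0.15,0.05,9.5]
    - [0.15,0.05,12]
    - [0.15,0.05,13.4]
    - [0.15,0.05,13.4]
    - [0.15,0.05,13.4]
  angular:
    - [0,0,0.5]
    - [0,0,1]
    - [0,0,1.5]
    - [0,0,2]
    - [0,0,2.5]
    - [0,0,2.5]
    - [0,0,2.5]
    - [0,0,2.5]
  hand: [1,1,1,1,1,1,0.6,0]

```text
time: 2.55
tool_pos: [0.5654, -0.0771, 0.088]
tool_rot: [0.653, 0.757, 0.0, 0.0]
force: [-0.5, -0.3, 0.5]
finger_gap: 0.0589
grasp_force: 0.0
```

send_rows:
  xyz:
    - [0,0,0]
    - [0,0,0]
    - [0,0,0]
    - [0,0,0]
    - [0,0,0]
    - [0,0,0]
    - [0,0,-0.3]
    - [0,0,-0.8]
  angular:
    - [0,0,0]
    - [0,0,0]
    - [0,0,0]
    - [0,0,0]
    - [0,0,0]
    - [0,0,0]
    - [0,0,0]
    - [0,0,0]
  hand: [0,0,0,0,0,0,0,0]

```text
time: 3.35
tool_pos: [0.5649, -0.0766, 0.0953]
tool_rot: [0.653, 0.757, -0.0, -0.0]
force: [-0.2, -0.2, -1.3]
finger_gap: 0.0168
grasp_force: 58.5
```

send_rows:
  xyz:
    - [0,0,-1.2]
    - [0,0,-3]
    - [0,0,-5]
    - [0,0,-7]
    - [0,0,-9]
    - [0,0,-10.5]
    - [0,0,-11]
    - [0,0,-11]
  angular:
    - [0,0,0]
    - [0,0,0]
    - [0,0,0]
    - [0,0,0]
    - [0,0,0]
    - [0,0,0]
    - [0,0,0]
    - [0,0,0]
  hand: [0,0,0,0,0,0,0,0]

```text
time: 4.15
tool_pos: [0.5654, -0.0767, 0.2061]
tool_rot: [0.653, 0.757, 0.0, 0.001]
force: [-0.4, 0.5, -2.5]
finger_gap: 0.0173
grasp_force: 58.5
```

```bash
python3 - <<'E'
from h import *
s=bot.sense();M=R.from_quat(s["tool_rot"]).as_matrix();t=s["tool_pos"];print(s["time"],t,M.round(3),s["force"])
out=[]
for n in("wrist","scene"):
    c=cam(n,s);a=viewer.grab_frame(n);cv2.imwrite(f"pics/{n}2.png",a)
    # tip: grasp pt 95 above tip
    u=proj(c,np.append(t[:2],t[2]+.0187-.095+.008));r=35
    x,y=[int(min(max(q-r,0),l-2*r)) for q,l in zip(u,(512,384))];print(n,u,x,y)
    out.append(cv2.resize(cv2.convertScaleAbs(a[y:y+2*r,x:x+2*r],alpha=1.6),(400,400),interpolation=cv2.INTER_CUBIC))
cv2.imwrite("pics/e.png",np.hstack(out))
E
```

```text
4.15 [ 0.56540281 -0.07670219  0.20613607] [[-0.148  0.989  0.001]
 [ 0.989  0.148 -0.   ]
 [-0.     0.001 -1.   ]] [-0.41804828  0.54523844 -2.46569515]
wrist [254.20013699 208.29189117] 219 173
scene [274.71416327 159.38853285] 239 124
```

View pics/e.png

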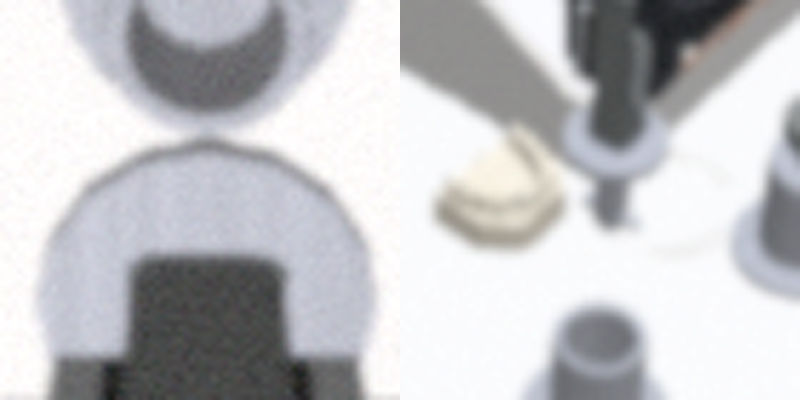

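The left half shows the flange with nothing clear beyond its near edge. The right half shows the tip at about (610,225), with small bumps at (593,210) and (632,224). I'll project both pin hypotheses to compare.

```bash
python3 - <<'E'
from h import *
s=bot.sense();M=R.from_quat(s["tool_rot"]).as_matrix();t=s["tool_pos"]
w,c=cam("wrist",s),cam("scene")
zt=.0187-.095
def P(x,y,z): return t+M[:,0]*x+M[:,1]*y+np.array([0,0,zt+z])
for nm,a in [("x+",(.014,0,.008)),("x-",(-.014,0,.008)),("y+",(0,.014,.008)),("y-",(0,-.014,.008)),("tip",(0,0,0)),("flange c",(0,0,.0475)),("fl near",(.021,0,.05)),("fl near low",(.021,0,.045))]:
    print(nm,"wrist",((proj(w,P(*a))-[219,173])*400/70).round(),"scene",((proj(c,P(*a))-[239,124])*400/70+[400,0]).round())
a=cv2.imread("pics/scene2.png");cv2.imwrite("pics/f.png",cv2.resize(cv2.convertScaleAbs(a[148:172,262:292],alpha=1.3),(750,600),interpolation=cv2.INTER_CUBIC))
E
```

```text
x+ wrist [202. 111.] scene [586. 226.]
x- wrist [202. 289.] scene [624. 185.]
y+ wrist [298. 202.] scene [576. 191.]
y- wrist [106. 202.] scene [634. 220.]
tip wrist [202. 182.] scene [604. 219.]
flange c wrist [201. 323.] scene [610. 135.]
fl near wrist [201. 169.] scene [580. 162.]
fl near low wrist [202. 154.] scene [580. 171.]
```

View pics/f.png

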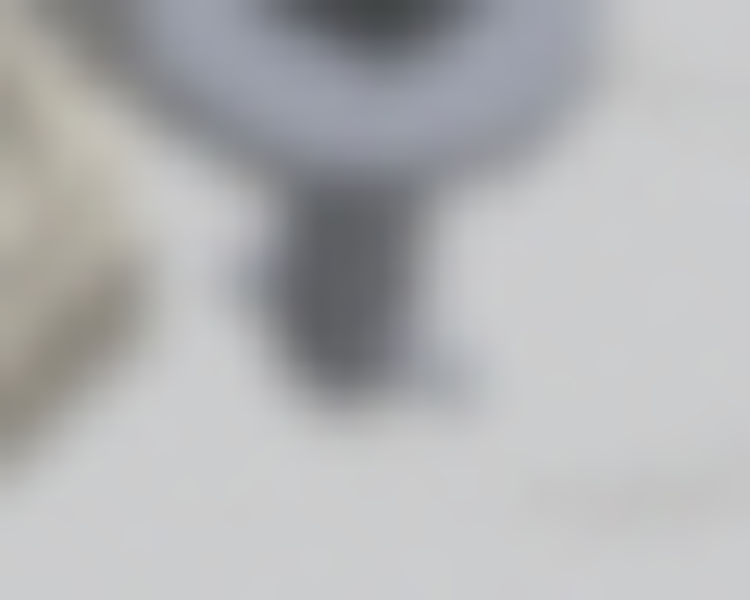

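The pin's ends lie up-left and down-right of the shank, which matches the tool-y hypothesis. So the wand's x axis is along tool y, at yaw 8.5°, and needs +28.5° clockwise to reach the slots at −20°. I'll stop short of the port first, where the wrist camera can see the collar.

send_rows:
  xyz:
    - [2.5,-1.3,0]
    - [6,-3,0]
    - [10,-5,0]
    - [14,-7,0]
    - [18,-9,0]
    - [21,-10.5,0]
    - [22.5,-11.3,0]
    - [22.5,-11.3,0]
  angular:
    - [0,0,4]
    - [0,0,8]
    - [0,0,12]
    - [0,0,16]
    - [0,0,20]
    - [0,0,24]
    - [0,0,28.5]
    - [0,0,28.5]
  hand: [0,0,0,0,0,0,0,0]

```text
time: 5.05
tool_pos: [0.4188, 0.1304, 0.2047]
tool_rot: [0.819, 0.574, -0.001, -0.0]
force: [0.2, -0.2, -1.6]
finger_gap: 0.0173
grasp_force: 58.8
```

```bash
python3 - <<'E'
from h import *
viewer.grab_frame("top")
s=bot.sense();M=R.from_quat(s["tool_rot"]).as_matrix();t=s["tool_pos"];print(s["time"],t,M.round(3),s["joint_positions"])
c=cam("wrist",s);a=viewer.grab_frame("wrist");cv2.imwrite("pics/w3.png",a)
u=proj(c,np.array([.441,.185,.06]));print(u)
x,y=[int(min(max(q-60,0),l-120)) for q,l in zip(u,(512,384))];print(x,y)
cv2.imwrite("pics/g.png",cv2.resize(cv2.convertScaleAbs(a[y:y+120,x:x+120],alpha=1.5),(600,600),interpolation=cv2.INTER_CUBIC))
E
```

```text
5.1 [0.41977057 0.12958528 0.2048656 ] [[ 0.34   0.941 -0.001]
 [ 0.941 -0.34  -0.   ]
 [-0.001 -0.001 -1.   ]] [ 1.93445396e-01  1.82817443e-01  1.95106640e+00 -1.29241502e-04
  1.00854637e+00  5.40070303e-01]
[256.05563349 127.19901046]
196 67
```

View pics/g.png

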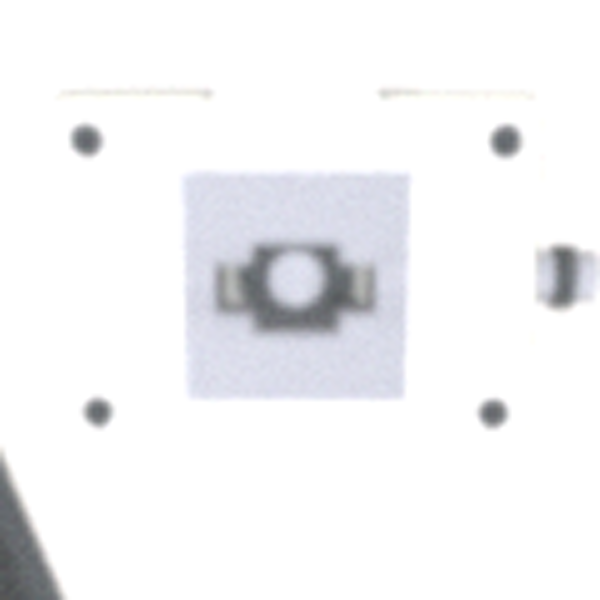

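The collar is square to the picture. Its hole spans x 255–338 and y 243–331 in the crop, and its corners are at (183,175), (410,175), (404,398) and (190,398). Next I compare the hole with the flange seen by the same camera.

```bash
python3 - <<'E'
from h import *
s=bot.sense();t=s["tool_pos"];c=cam("wrist",s);M=R.from_quat(s["tool_rot"]).as_matrix();print(t)
f=lambda x,y:(196+(x+.5)/5-.5,67+(y+.5)/5-.5)
k=[atz(c,*f(*q),.06) for q in[(183,175),(410,175),(404,398),(190,398)]];h=atz(c,*f(296.5,287),.06)
T=lambda p:(M.T@(p-t)*1000).round(2)
print("collar",np.mean(k,0),T(np.mean(k,0)),"hole",h,T(h),[np.linalg.norm(k[i]-k[i-1]).round(4) for i in range(4)])
print("yaw err deg",[np.degrees(np.arctan2(*T(k[i]-k[j])[:2])).round(2) for i,j in((1,0),(2,3))])
# flange in the current picture, centre by fitting silhouette of lower/upper rim
a=cv2.imread("pics/w3.png").astype(float)
for pic in("wrist2","w3"):
    a=cv2.GaussianBlur(cv2.imread(f"pics/{pic}.png"),(3,3),0).astype(float).mean(2)
    fz=t[2]+.0187-.095
    pr=lambda x,y,z:proj(c,t+M[:,0]*x+M[:,1]*y+np.array([0,0,fz-t[2]+z]))
    th=np.radians(np.arange(-60,61,4))
    def sc(dx,dy):
        g=0
        for q in th:
            i=pr(dx+.0200*np.cos(q),dy+.0200*np.sin(q),.0475);o=pr(dx+.0225*np.cos(q),dy+.0225*np.sin(q),.0445)
            v=[cv2.getRectSubPix(a.astype(np.float32),(1,1),(float(p[0]),float(p[1])))[0,0] for p in(i,o)];g+=v[1]-v[0]
        return g
    b=max((sc(x/1e3,y/1e3),x,y) for x in np.arange(-3,5,.5) for y in np.arange(-3,3.1,.5));print(pic,b)
E
```

```text
[0.42030168 0.12908373 0.20492363]
collar [0.44147354 0.18755763 0.06      ] [6.225e+01 9.000e-02 1.449e+02] hole [0.44155466 0.18793636 0.06      ] [6.263e+01 4.000e-02 1.449e+02] [np.float64(0.045), np.float64(0.0457), np.float64(0.045), np.float64(0.0452)]
yaw err deg [np.float64(-139.16), np.float64(-139.21)]
wrist2 (np.float32(1222.3591), np.float64(2.5), np.float64(0.0))
w3 (np.float32(1707.332), np.float64(2.5), np.float64(0.0))
```

send_rows:
  xyz:
    - [1.5,0,0]
    - [3.5,0,0]
    - [5,0,0.5]
    - [6,0,1.5]
    - [6,0,3]
    - [6,0,4.5]
    - [6,0,5.8]
    - [6,0,5.8]
  angular:
    - [0,0,0]
    - [0,0,0]
    - [0,0,0]
    - [0,0,0]
    - [0,0,0]
    - [0,0,0]
    - [0,0,0]
    - [0,0,0]
  hand: [0,0,0,0,0,0,0,0]

```text
time: 5.95
tool_pos: [0.4399, 0.1853, 0.1451]
tool_rot: [0.819, 0.574, -0.002, -0.001]
force: [-1.1, 0.2, -0.8]
finger_gap: 0.0177
grasp_force: 58.8
```

```bash
python3 - <<'E'
from h import *
viewer.grab_frame("top");viewer.grab_frame("top")
s=bot.sense();M=R.from_quat(s["tool_rot"]).as_matrix();t=s["tool_pos"];print(s["time"],t,s["force"])
out=[]
for n,r in(("wrist",40),("scene",30)):
    c=cam(n,s);a=viewer.grab_frame(n);cv2.imwrite(f"pics/{n}4.png",a)
    u=proj(c,np.append(t[:2]+(M[:2,0]*.015 if n=="wrist" else 0),.06))
    x,y=[int(min(max(q-r,0),l-2*r)) for q,l in zip(u,(512,384))];print(n,u,x,y)
    pr=lambda px,py,z:((proj(c,t+M[:,0]*px+M[:,1]*py+np.array([0,0,z-t[2]]))-[x,y])*400/(2*r)).round()
    print(pr(.024,.024,.06),pr(.024,-.024,.06),pr(-.024,.024,.06),pr(-.024,-.024,.06),"flange low near",pr(.021,0,t[2]+.0187-.05),"tip",pr(0,0,t[2]+.0187-.095),"mouth",pr(0,0,.06))
    out.append(cv2.resize(cv2.convertScaleAbs(a[y:y+2*r,x:x+2*r],alpha=1.4),(400,400),interpolation=cv2.INTER_CUBIC))
cv2.imwrite("pics/i.png",np.hstack(out))
E
```

```text
6.05 [0.44082739 0.18557851 0.1469711 ] [-0.18782443  0.5529464  -0.82111268]
wrist [254.9031213  184.52982872] 214 144
[342. 153.] [ 67. 153.] [333. 404.] [ 75. 404.] flange low near [205. 280.] tip [204. 304.] mouth [204. 283.]
scene [231.36671841 285.74244378] 201 255
[ 98. 170.] [160. 309.] [242. 107.] [309. 240.] flange low near [126. 150.] tip [201. 189.] mouth [202. 205.]
```

View pics/i.png

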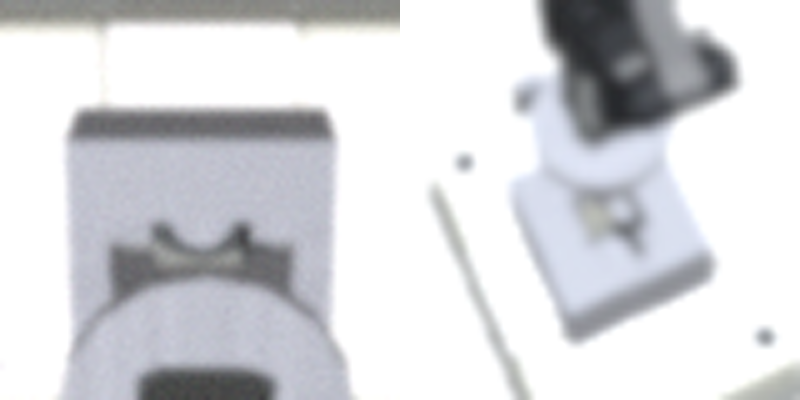

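The collar's near edge is at row 140, columns 67–335 (predicted 153, 67–342). The flange shows a similar lead, so x is good, with y off by about −0.7 mm. I'll insert gently.

send_rows:
  xyz:
    - [0,-0.06,0.4]
    - [0,-0.06,0.8]
    - [0,-0.06,1.2]
    - [0,-0.06,1.5]
    - [0,-0.06,1.7]
    - [0,-0.06,1.9]
    - [0,-0.06,2.1]
    - [0,-0.06,2.1]
  angular:
    - [0,0,0]
    - [0,0,0]
    - [0,0,0]
    - [0,0,0]
    - [0,0,0]
    - [0,0,0]
    - [0,0,0]
    - [0,0,0]
  hand: [0,0,0,0,0,0,0,0]

```text
time: 6.95
tool_pos: [0.4402, 0.1857, 0.1261]
tool_rot: [0.819, 0.573, -0.0, -0.0]
force: [-0.1, 1.3, -2.1]
finger_gap: 0.0169
grasp_force: 58.8
```

send_rows:
  xyz:
    - [0,0,0.3]
    - [0,0,0.6]
    - [0,0,0.9]
    - [0,0,1.2]
    - [0,0,1.4]
    - [0,0,1.6]
    - [0,0,1.8]
    - [0,0,1.8]
  angular:
    - [0,0,0]
    - [0,0,0]
    - [0,0,0]
    - [0,0,0]
    - [0,0,0]
    - [0,0,0]
    - [0,0,0]
    - [0,0,0]
  hand: [0,0,0,0,0,0,0,0]

```text
time: 7.75
tool_pos: [0.4403, 0.1858, 0.1082]
tool_rot: [0.819, 0.573, 0.0, -0.0]
force: [-0.4, 0.0, 0.4]
finger_gap: 0.0176
grasp_force: 59.0
```

send_rows:
  xyz:
    - [0,0,0.2]
    - [0,0,0.4]
    - [0,0,0.6]
    - [0,0,0.8]
    - [0,0,1.0]
    - [0,0,1.2]
    - [0,0,1.25]
    - [0,0,1.25]
  angular:
    - [0,0,0]
    - [0,0,0]
    - [0,0,0]
    - [0,0,0]
    - [0,0,0]
    - [0,0,0]
    - [0,0,0]
    - [0,0,0]
  hand: [0,0,0,0,0,0,0,0]

```text
time: 8.55
tool_pos: [0.4405, 0.1859, 0.0962]
tool_rot: [0.819, 0.573, 0.0, 0.0]
force: [-2.1, 0.3, 10.3]
finger_gap: 0.0175
grasp_force: 60.2
```

send_rows:
  xyz:
    - [0,0,0]
    - [0,0,0]
    - [0,0,0]
    - [0,0,0]
    - [0,0,0]
    - [0,0,0]
    - [0,0,0]
    - [0,0,0]
  angular:
    - [0,0,4]
    - [0,0,8]
    - [0,0,12]
    - [0,0,16]
    - [0,0,20]
    - [0,0,24]
    - [0,0,28]
    - [0,0,32]
  hand: [0,0,0,0,0,0,0,0]

```text
time: 9.35
tool_pos: [0.441, 0.1861, 0.0964]
tool_rot: [0.946, 0.324, 0.001, -0.0]
force: [-0.6, 0.9, 9.0]
finger_gap: 0.017
grasp_force: 59.9
```

```bash
python3 - <<'E'
from h import *
s=bot.sense();print({k:np.round(v,3) for k,v in s.items()})
E
```

```text
{'time': np.float64(9.35), 'joint_positions': array([0.302, 0.422, 1.947, 0.   , 0.77 , 1.213]), 'dq': array([-0.   ,  0.002,  0.   , -0.   ,  0.001,  0.694]), 'effort': array([ -0.569, -42.608, -19.005,  -0.192,  -0.134,  -1.083]), 'tool_pos': array([0.441, 0.186, 0.096]), 'tool_rot': array([ 0.946,  0.324,  0.001, -0.   ]), 'force': array([-0.595,  0.933,  9.026]), 'torque': array([0.244, 0.192, 0.073]), 'grasp_force': np.float64(59.886), 'finger_gap': np.float64(0.017)}
```

send_rows:
  xyz:
    - [0,0,0.03]
    - [0,0,0.03]
    - [0,0,0.03]
    - [0,0,0.03]
    - [0,0,0.03]
    - [0,0,0.03]
    - [0,0,0.03]
    - [0,0,0.03]
  angular:
    - [0,0,5]
    - [0,0,10]
    - [0,0,15]
    - [0,0,20]
    - [0,0,25]
    - [0,0,30]
    - [0,0,35]
    - [0,0,40]
  hand: [0,0,0,0,0,0,0,0]

```text
time: 10.15
tool_pos: [0.4408, 0.186, 0.0962]
tool_rot: [1.0, -0.019, 0.001, -0.0]
force: [-3.1, -0.0, 12.7]
finger_gap: 0.0173
grasp_force: 60.3
```

```bash
python3 - <<'E'
from h import *
s=bot.sense();M=R.from_quat(s["tool_rot"]).as_matrix();print(np.degrees(np.arctan2(M[1,1],M[0,1])),s["force"],s["torque"],s["tool_pos"],s["joint_positions"][5],s["finger_gap"])
E
```

```text
-92.2152612999901 [-3.06639187e+00 -3.83644105e-03  1.27176570e+01] [0.11619413 0.59981234 0.12118781] [0.440753   0.18602439 0.09619434] 1.9113331396257403 0.017340203840177044
```

send_rows:
  xyz:
    - [0,0,0]
    - [0,0,0]
    - [0,0,0]
    - [0,0,0]
    - [0,0,0]
    - [0,0,0]
    - [0,0,0]
    - [0,0,0]
  angular:
    - [0,0,4]
    - [0,0,7]
    - [0,0,10]
    - [0,0,12]
    - [0,0,13]
    - [0,0,14]
    - [0,0,14]
    - [0,0,14]
  hand: [0,0,0,0,0,0,0,0]

```text
time: 10.95
tool_pos: [0.4406, 0.186, 0.0962]
tool_rot: [0.99, -0.139, 0.0, -0.0]
force: [-3.2, 0.4, 13.4]
finger_gap: 0.0176
grasp_force: 60.3
```

```bash
python3 - <<'E'
from h import *
s=bot.sense();M=R.from_quat(s["tool_rot"]).as_matrix();print(np.degrees(np.arctan2(M[1,1],M[0,1])),s["force"],s["torque"],s["tool_pos"],s["joint_positions"][5],s["finger_gap"])
E
```

```text
-106.01096913334246 [-3.23107244  0.43720542 13.39465207] [0.12682432 0.73849719 0.11530353] [0.44059329 0.18603462 0.09615786] 2.152098702811626 0.017608728257608303
```

send_rows:
  xyz:
    - [0,0,0]
    - [0,0,0]
    - [0,0,0]
    - [0,0,0]
    - [0,0,0]
    - [0,0,0]
    - [0,0,0]
    - [0,0,0]
  angular:
    - [0,0,1]
    - [0,0,2]
    - [0,0,3]
    - [0,0,4]
    - [0,0,4]
    - [0,0,4]
    - [0,0,4]
    - [0,0,4]
  hand: [0,0,0,0,0,0,0,0]

```text
time: 11.75
tool_pos: [0.4407, 0.186, 0.0962]
tool_rot: [0.985, -0.174, 0.001, -0.0]
force: [-2.9, 0.4, 12.5]
finger_gap: 0.0174
grasp_force: 60.1
```

```bash
python3 - <<'E'
from h import *
for i in range(3):
    s=bot.sense();M=R.from_quat(s["tool_rot"]).as_matrix();print(np.degrees(np.arctan2(M[1,1],M[0,1])),s["force"],s["torque"],s["tool_pos"],s["finger_gap"],s["effort"][5]);a=viewer.grab_frame("wrist")
u=[cv2.resize(cv2.convertScaleAbs(q,alpha=1.4),(400,400),interpolation=cv2.INTER_CUBIC) for q in (a[150:250,205:305],viewer.grab_frame("scene")[240:320,190:270])]
cv2.imwrite("pics/j.png",np.hstack(u))
E
```

```text
-109.98600619353473 [-2.85431337  0.36337201 12.4763143 ] [0.06335901 0.63408499 0.30411741] [0.44067623 0.18601984 0.09617303] 0.017422249491804244 0.2894266415387392
-109.98369039237257 [-3.38913431  0.08894317 12.31363869] [0.06710781 0.68387502 0.28618632] [0.44069024 0.18605332 0.09620197] 0.01693468279809789 0.28927847743034363
-109.98661318070782 [-3.39369345  0.23500708 12.88251162] [0.07020513 0.63887552 0.31845922] [0.44070411 0.18605605 0.09621579] 0.017822169924325157 0.2894288767129183
```

View pics/j.png

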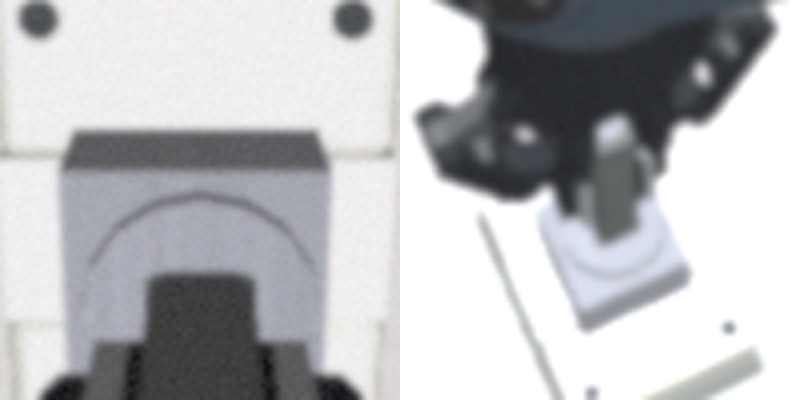

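The pictures show the flange seated about 3 mm above the collar and the handle still gripped. The torque has jumped from 0.12 to 0.30 N m, so the ring is against its stop, with 12.5 N pressing the plunger.

```bash
python3 -c "
from station import bot
print(bot.hand_in())"
```

```text
the job is handed in; nothing more can be done
None
```

The wand is in the port and turned clockwise against its stop, with the gripper still holding it pressed in. The job was handed in at about 12 s; no verdict was returned.

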